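Change the sample carrier in a test tray

ROBOT

A 6-joint arm with a two-finger parallel gripper is mounted at the origin on the work surface. World frame = base frame: x ahead of the robot, y to its left, z up, the work surface at z = 0. Lengths are in m, angles in rad, forces in N, time in s.
With the tool pointing down it reaches from about 0.35 to 0.95 m from the base axis. Payload 17.4 kg.
Tool frame: the origin (TCP) lies midway between the tips of the shut fingers; the grasp point (between the pads) lies 19 mm behind it; y points along the fingers, z is the direction in which the jaws open and shut, and the axes are right-handed (so a half turn about y gives the same grasp; the last joint's range is limited). The gripper opens to 93 mm and grips with 3 to 60 N. Pads are 15 mm wide; open, the fingers measure 128 mm over their backs; the gripper's body (75 mm by 188 mm) begins 65 mm behind the grasp point.
Start: joints at [-1.386, 0.116, 1.442, -0, 1.584, -0.038], TCP at [0.149, -0.658, 0.219] pointing down, gripper open.
Joint ranges: [-2.83, 2.83], [-0.83, 2.19], [0.07, 2.5], [-1.14, 4.28], [0.01, 3], [-2.97, 2.97]. Speed limits (rad/s): [1.89, 1.89, 2.22, 3.14, 3.14, 3.14].

INTERFACE

Orientations are given as a rotation vector (axis times angle).
In Python, from rig import monitor, optics, robot gives the robot as it stands.
- The arm moves only by the tool servo_tool, never from a script. Its argument "deltas" is a list that holds one entry, the list of rows, each a list of 7 numbers: the shift along the tool's x, y, z as a fraction of full scale, then the turn, a rotation vector about the tool's x, y, z as a fraction of full scale, then the closure, from 0 (fully open) to 1 (shut). In form: [[[x, y, z, wx, wy, wz, jaw], ...]]. A call has 1 to 20 rows; each row is the pose to reach, as a shift and turn from the pose commanded when the call began, along the tool's axes at that moment; what a row does not reach only later rows make up. Full scale, the value 1, is 0.1 m for a shift and pi/4 rad for a turn. A row lasts 1/8 s, in which the tool goes at most 62.5 mm and 10.7 degrees, less where a joint would pass 70% of its speed; a pose out of reach is approached as far as the arm can. A call with a number of a shift or a turn outside -1 to 1 is refused whole. A call with a gripper value outside its range is refused whole. The fingers move at their own pace and stop on an object; the grip force is fixed at half the most. Time passes only in rows, so rows that repeat a pose let the fingers close. It gives the time, the measured TCP pose, the force and the opening at its end, in the units of the state.
- monitor.observe(): the state, without advancing time (a new reading comes with each control period).
- optics.grab_frame(name): name is "scene" or "side" or "wrist"; returns (picture, depth): 384x512x3 uint8, red, green, blue; 384x512 float32, m along the optical axis (not along the pixel's ray), 0 where there is no reading.
- optics.camera_model(name): a dict with "fovy" (degrees; the focal length in pixels is half the picture's height over the tangent of half this angle, whatever the lens; pixels are square), "cx", "cy" (the principal point, pixels), "R" (3x3) and "t" (3): a world point X has camera coordinates R X + t. Camera axes: x right, y down, z forward; pixel columns grow to the right and rows downward; lengths in m; the calibration is good to about 2 mm. A picture is of the moment at which its call begins: read the wrist's pose just before it. camera_model takes no time and is no camera call; for the wrist camera it gives the pose at the moment of the call.
- robot.close_job(): hands the job in, once; it reports no verdict.
The state is a dict: "t": time; "q": joint angles; "joint_velocities": joint speeds; "joint_torque": joint torques, N m; "ee_pos": TCP position; "tool_rot": TCP orientation; "contact_force": force on the tool from outside, world axes, zero at the start; "moment": the same for the moment, N m; "grip_width": finger opening in m.
Only numpy, scipy, OpenCV 4.12 (cv2) and the standard library are available. Lean on these libraries where they do the work, as an engineer would, in place of code of your own. Each camera call takes 0.05 s, during which the arm holds its last target.

TASK

Slide the sample carrier that stands in the dock straight back into the empty front bay (the one nearest the robot), then slide the waiting carrier with the round samples out of its side bay into the dock and press it fully home on the sprung contacts. The samples lie in open pockets, so keep the carriers flat on the tray and work gently, without ramming anything; leave the third carrier and everything else where it is.

Things in the scene. Friction and masses are not known exactly. Their poses are not given: they have to be found in the camera images.
- tray: Fixed test tray, 252 mm wide, with a cross-shaped channel between four grey corner blocks. Origin on the table under the crossing's centre; x runs to the dock (away from the robot), y to the left bay, z up. Channel floor at z = 10 mm, walls up to 20 mm. Channel 73 mm wide: 1.5 mm play on each side of a carrier. Wall corners at the crossing rounded by 6 mm.
- walls: The tray's grey corner blocks and end walls, and the contact block they carry; fixed, origin and axes as the tray. A row of brass spring pins stands 5 mm out of the contact block's face; a carrier pushed home presses them in flush. All pins together push back with only 0.4 N then, and the carrier stays put by its own friction when let go.
- crossing (a point): Floor point in the middle of the crossing, where the four arms of the channel meet: a carrier centred here can go any way. Axes as the tray.
- front_bay (a point): Floor point at the middle of the empty front bay (tray x = -76 mm, y = 0): the underside centre of a carrier standing there. The end wall stops a carrier 1.5 mm beyond it. Axes as the tray.
- left_bay (a point): The same for the left waiting bay (tray x = 0, y = +76 mm).
- right_bay (a point): The same for the right waiting bay (tray x = 0, y = -76 mm).
- dock (a point): Floor point in the dock, tray x = +92 mm, y = 0. The black contact block that ends the dock (16 mm high above the floor, rigid face; a white box 32 mm high begins 17 mm behind the face) is set by hand for each job and not measured: a carrier fully home against its face has its centre anywhere from 14 mm short of to 14 mm beyond this point, so home must be felt.
- carrier_tested: Aluminium carrier plate, 70 x 70 x 12 mm, 7 mm corner radii, about 0.4 kg, a round steel grip post in its middle (14 mm thick, top 52 mm above the underside). Origin: centre of the underside, axes along the sides, z up. Drag on the floor about 1 N. Holds four narrow strip samples; starts in the dock, backed off the contacts, centre at tray x = 61 to 67 mm.
- carrier_round: Aluminium carrier plate, 70 x 70 x 12 mm, 7 mm corner radii, about 0.4 kg, a round steel grip post in its middle (14 mm thick, top 52 mm above the underside). Origin: centre of the underside, axes along the sides, z up. Drag on the floor about 1 N. Holds four round samples 21 mm wide; starts in the left or right bay.
- carrier_wide: Aluminium carrier plate, 70 x 70 x 12 mm, 7 mm corner radii, about 0.4 kg, a round steel grip post in its middle (14 mm thick, top 52 mm above the underside). Origin: centre of the underside, axes along the sides, z up. Drag on the floor about 1 N. Holds two wide oblong samples, 55 x 19 mm; starts and stays in the side bay opposite the round ones.
- vial: bystander: amber glass vial, 22 mm wide, 34 mm high, white cap, standing on the tray's front left corner block. Origin at the centre of its underside, z up.
- chip_box: bystander: small black chip box with clear lid, 42 x 42 mm, 17 mm high, on the tray's front right corner block. Origin at the centre of its underside, z up.
- blower: bystander: black rubber air blower standing on the table, 54 mm wide, 92 mm high, nozzle up. Origin at the centre of its underside, z up.
- loupe: bystander: standing magnifier, 38 mm wide, 43 mm high, on the table. Origin at the centre of its underside, z up.
- cassette: bystander: empty white slotted wafer cassette on the table, 110 x 132 mm, 90 mm high. Origin at the centre of its underside, z up.
- tweezers: bystander: steel tweezers lying on the table, 125 mm long along x, 6 mm high. Origin in the middle at table height, z up.
Things that resemble listed ones, but are neither listed nor needed, are in the scene too. Leave any green or orange look-alike of the carrier_tested alone.

How it is judged:
On the way:
1. the carrier from the dock stands in the front bay (x of carrier_tested in the frame of tray between -0.082 and -0.07 m and y of carrier_tested in the frame of tray between -0.004 and 0.004 m), for 0.2 s.
At the end, for the whole second after the job is handed in: Strip carrier in the front bay (within 6 mm along it), round-sample carrier in the dock with the contact pins pressing on it with over 0.24 N (pushed in over 3 of 5 mm), third carrier within 8 mm of its start, all flat on the tray floor (within 2.5 mm), at rest and let go (all of step 1 and x of carrier_round in the frame of tray between 0.075 and 0.109 m and y of carrier_round in the frame of tray between -0.004 and 0.004 m and contact force between carrier_round and walls above 0.24 N and distance of carrier_wide from where it was at the start of the episode below 0.008 m and linear speed of each of carrier_tested, carrier_round, carrier_wide below 0.01 m/s and z of each of carrier_tested, carrier_round, carrier_wide in the frame of tray below 0.0125 m); the robot touches nothing.
It fails at once if a carrier is lifted more than 6 mm off the tray floor or tipped more than 0.15 rad (z of any of carrier_tested, carrier_round, carrier_wide in the frame of tray above 0.016 m or angle between any of carrier_tested, carrier_round, carrier_wide's own z axis and vertical above 0.15 rad).
It fails at once if a carrier is forced against the channel walls or the contact block with more than 18 N (contact force between any of carrier_tested, carrier_round, carrier_wide and walls above 18 N).
It fails at once if the third carrier is pushed more than 8 mm from its place (distance of carrier_wide from where it was at the start of the episode above 0.008 m).
It fails at once if a bystander is moved more than 20 mm (distance of any of vial, chip_box, blower, loupe, cassette, tweezers from where it was at the start of the episode above 0.02 m).
It also fails if it takes over 72 s, if anything falls off the work surface, if the arm or the gripper's body presses on something with over 40 N, if the wrist force passes 120 N, or if a joint passes its speed limit or range.

## Working session

There is one attempt and no reset: what is moved stays moved. The work goes in short steps, Python scripts to look and compute and a tool call to move; the robot and the scene stay as the last step left them, time stands still between calls to the robot, and variables do not carry over. Pictures are saved under pics/ and viewed, and the job is handed in when it is done.

Besides the shell and the picture viewer there is one more tool, called after "Emit:" by a JSON object that holds its "fn" and its "kwargs", one argument or row to a line. servo_tool: Moves the arm, as the interface text tells. Shift numbers are shares of 0.1 m and turn numbers shares of pi/4 rad, none past 1 either way. Its arguments: {"type":"object","properties":{"deltas":{"type":"array","items":{"type":"array","items":{"type":"array","items":{"type":"number"}}}}},"required":["deltas"]}

```bash
ls; mkdir -p pics
python3 - <<'E'
from rig import monitor, optics, robot
import cv2,numpy as np
s=monitor.observe();print(s)
for n in("scene","side"):
    p,d=optics.grab_frame(n);cv2.imwrite(f"pics/{n}0.png",p[:,:,::-1]);np.savez(f"{n}0.npz",p=p,d=d)
    m=optics.camera_model(n);print(n,m)
    import pickle;pickle.dump(m,open(f"{n}.pkl","wb"))
E
```

```text
pics
{'t': 0.0, 'q': array([-1.38579080e+00,  1.16480701e-01,  1.44222468e+00,  1.20816952e-05,
        1.58401712e+00, -3.77837261e-02]), 'joint_velocities': array([ 0.000788  , -0.00250908, -0.0008924 , -0.00070469, -0.00028733,
       -0.00039978]), 'joint_torque': array([-5.05536984e-03, -7.21266675e+01, -6.22609448e+01,  7.75921368e-02,
        2.40124972e-02, -1.07959199e-04]), 'ee_pos': array([ 0.14911137, -0.6581238 ,  0.21793395]), 'tool_rot': array([-0.23538179,  2.10481687, -2.10242987]), 'contact_force': array([-0.11450619, -0.00810407, -0.1377681 ]), 'moment': array([ 0.02249841, -0.01573705, -0.00232992]), 'grip_width': 0.09286111063671285}
scene {'fovy': 47.47000036216656, 'cx': 258.1246202977958, 'cy': 197.4924332477531, 'R': array([[ 0.40595171,  0.9136232 ,  0.02226785],
       [ 0.48206008, -0.19336691, -0.85453339],
       [-0.77641567,  0.35763374, -0.5189189 ]]), 't': array([-0.20577053, -0.20924463,  1.67480373])}
side {'fovy': 43.966311203222176, 'cx': 249.49582662803024, 'cy': 193.97163481004208, 'R': array([[-0.9157038 , -0.40134072, -0.02030224],
       [-0.28310606,  0.68014475, -0.67620565],
       [ 0.28519733, -0.61345639, -0.73643312]]), 't': array([0.49374547, 0.18688131, 1.224356  ])}
```

View pics/scene0.png

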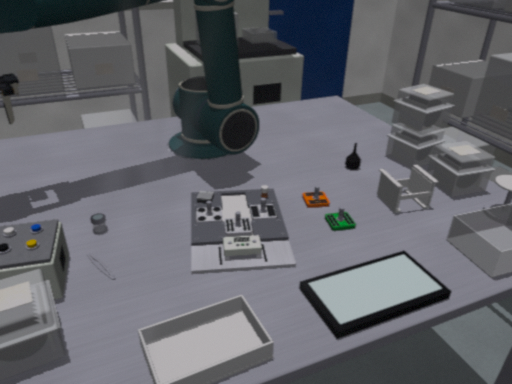

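View pics/side0.png

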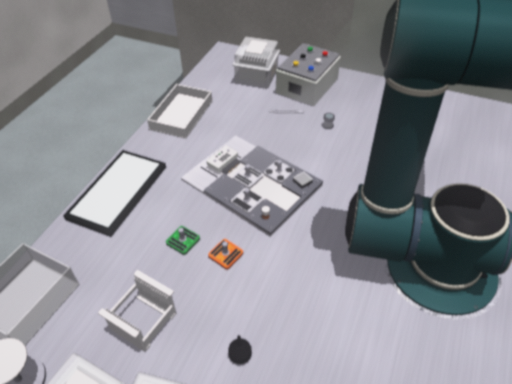

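Run:
```python
import cv2
a=cv2.imread("pics/scene0.png")[175:280,175:305];cv2.imwrite("pics/sz.png",cv2.resize(a,None,fx=5.5,fy=5.5,interpolation=cv2.INTER_CUBIC))
a=cv2.imread("pics/side0.png")[130:240,175:330];cv2.imwrite("pics/dz.png",cv2.resize(a,None,fx=5,fy=5,interpolation=cv2.INTER_CUBIC))
```

```text
(no output)
```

View pics/sz.png

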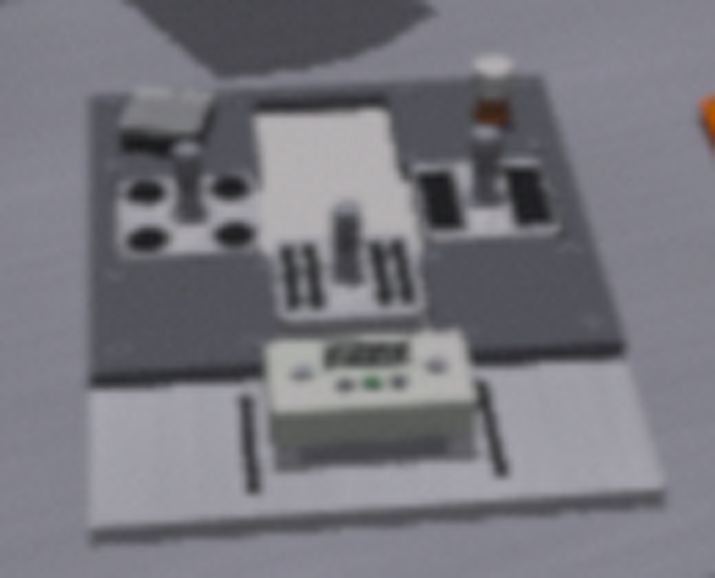

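View pics/dz.png

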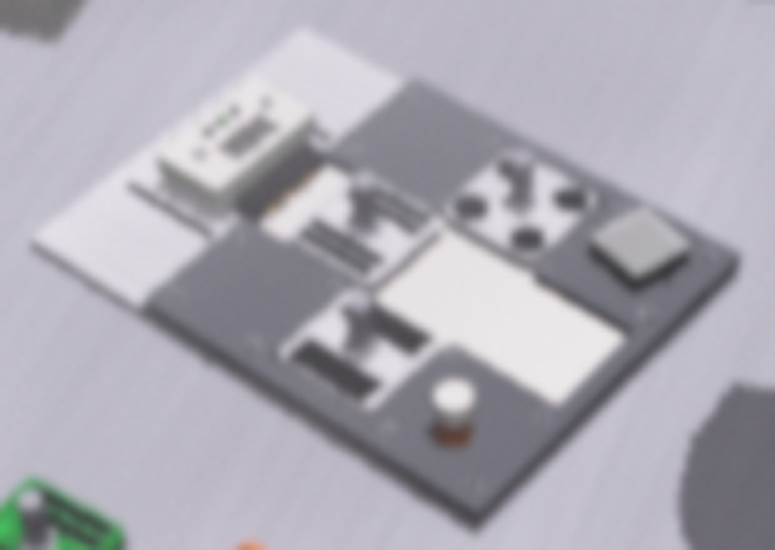

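```bash
cat > h.py <<'E'
import numpy as np
from scipy.spatial.transform import Rotation as Ro
def ray(m,uv,z,h=384):
    f=h/2/np.tan(np.radians(m['fovy'])/2)
    R=np.array(m['R']);t=np.array(m['t'])
    uv=np.atleast_2d(uv).astype(float)
    d=np.c_[(uv[:,0]-m['cx'])/f,(uv[:,1]-m['cy'])/f,np.ones(len(uv))]@R
    c=-R.T@t
    return c+d*((z-c[2])/d[:,2])[:,None]
def proj(m,X,h=384):
    f=h/2/np.tan(np.radians(m['fovy'])/2)
    c=np.atleast_2d(X)@np.array(m['R']).T+m['t']
    return np.c_[c[:,0]/c[:,2]*f+m['cx'],c[:,1]/c[:,2]*f+m['cy']]
E
python3 - <<'E'
import pickle,numpy as np
from h import *
np.set_printoptions(precision=4,suppress=True)
ms=pickle.load(open('scene.pkl','rb'));md=pickle.load(open('side.pkl','rb'))
S=lambda l:np.array(l)/5.5+[175,175]-0.4
D=lambda l:np.array(l)/5+[175,130]-0.4
print(ray(ms,S([(92,95),(545,75),(625,345),(92,378)]),.02))
print(ray(md,D([(740,262),(475,520),(148,298),(413,82)]),.02))
print('post tops round,tested,wide',ray(ms,S([(188,150),(346,208),(486,135)]),.062))
print(ray(md,D([(514,164),(362,190),(358,305)]),.062))
from rig import monitor,optics
print(optics.camera_model('wrist'))
print(Ro.from_rotvec(monitor.observe()['tool_rot']).as_matrix())
E
```

```text
[[ 0.3699 -0.1606  0.02  ]
 [ 0.4426  0.0808  0.02  ]
 [ 0.6862  0.0054  0.02  ]
 [ 0.6159 -0.2336  0.02  ]]
[[ 0.3694 -0.1533  0.02  ]
 [ 0.4418  0.0861  0.02  ]
 [ 0.6808  0.0079  0.02  ]
 [ 0.611  -0.2264  0.02  ]]
post tops round,tested,wide [[ 0.5087 -0.15    0.062 ]
 [ 0.5869 -0.0966  0.062 ]
 [ 0.5509 -0.0064  0.062 ]]
[[ 0.5085 -0.139   0.062 ]
 [ 0.5828 -0.0844  0.062 ]
 [ 0.5475  0.0009  0.062 ]]
{'fovy': 71.74159563679426, 'cx': 261.2852559667852, 'cy': 194.72777118582982, 'R': array([[ 0.2203, -0.9754, -0.0021],
       [-0.9397, -0.2128,  0.2677],
       [-0.2615, -0.057 , -0.9635]]), 't': array([-0.6738, -0.0317,  0.3916])}
[[-0.9753 -0.0002  0.221 ]
 [-0.221   0.001  -0.9753]
 [-0.0001 -1.     -0.001 ]]
```

```bash
cat >> h.py <<'E'
def plan(pos,yaw=None):
    """print shift in tool units to world pos; yaw = world angle of jaw (tool z)"""
    from rig import monitor
    s=monitor.observe();R=Ro.from_rotvec(s['tool_rot']).as_matrix()
    d=R.T@(np.array(pos)-s['ee_pos']);print('t',s['t'],'pos',s['ee_pos'],'shift units',np.round(d/.1,3),'jawyaw',np.arctan2(R[1,2],R[0,2]),'F',s['contact_force'],'w',s['grip_width'])
    if yaw is not None:
        T=np.c_[np.cross([0,0,-1],[np.cos(yaw),np.sin(yaw),0]),[0,0,-1],[np.cos(yaw),np.sin(yaw),0]]
        print('turn units',np.round(Ro.from_matrix(R.T@T).as_rotvec()/(np.pi/4),3))
E
python3 - <<'E'
from h import *
from rig import monitor,optics
m=optics.camera_model('wrist');R=Ro.from_rotvec(monitor.observe()['tool_rot']).as_matrix()
c=-m['R'].T@m['t'];print(c,R.T@(c-monitor.observe()['ee_pos']),R.T@m['R'][2])
plan([.527,-.074,.25],-.2925)
E
```

```text
[ 0.22108609 -0.64168121  0.38430683] [-0.07384397 -0.16631782 -0.00032216] [ 0.26770123  0.96350118 -0.00123234]
t 0.1 pos [ 0.14910909 -0.65814226  0.21798486] shift units [-4.976 -0.315 -4.862] jawyaw -1.3479910554125571 F [-0.11412097  1.40571238 -0.25240596] w 0.09294122199333979
turn units [ 1.000e-03 -1.344e+00 -1.000e-03]
```

Emit:
{"fn": "servo_tool", "kwargs": {
  "deltas": [
    [[-0.4,0,-0.4,0,0,0,0],[-0.8,0,-0.8,0,0,0,0],[-1,0,-1,0,0,0,0]]
  ]
}}

```text
t: 0.48
ee_pos: [0.2256, -0.5368, 0.2186]
tool_rot: [-0.236, 2.103, -2.103]
contact_force: [0.7, -0.6, 0.1]
grip_width: 0.0927
```

Emit:
{"fn": "servo_tool", "kwargs": {
  "deltas": [
    [[-0.4,0,-0.4,0,0,0,0],[-0.8,0,-0.8,0,0,0,0],[-1,0,-1,0,0,0,0]]
  ]
}}

```text
t: 0.85
ee_pos: [0.301, -0.4173, 0.2187]
tool_rot: [-0.236, 2.103, -2.103]
contact_force: [-0.1, 0.2, 0.9]
grip_width: 0.0926
```

Emit:
{"fn": "servo_tool", "kwargs": {
  "deltas": [
    [[-0.4,0,-0.4,0,0,0,0],[-0.8,0,-0.8,0,0,0,0],[-1,0,-1,0,0,0,0]]
  ]
}}

```text
t: 1.23
ee_pos: [0.3764, -0.2977, 0.2188]
tool_rot: [-0.236, 2.102, -2.103]
contact_force: [0.4, -0.6, 0.1]
grip_width: 0.0932
```

Emit:
{"fn": "servo_tool", "kwargs": {
  "deltas": [
    [[-0.4,0,-0.4,0,-0.2,0,0],[-0.8,0,-0.8,0,-0.4,0,0],[-1,0,-1,0,-0.6,0,0],[-1,0,-1,0,-0.67,0,0]]
  ]
}}

```text
t: 1.72
ee_pos: [0.4518, -0.1783, 0.2185]
tool_rot: [-0.706, 1.78, -1.78]
contact_force: [-1.1, 0.6, 1.1]
grip_width: 0.0929
```

Run:
```python
from h import *
plan([.527,-.074,.25],-.2925)
```

```text
t 1.725 pos [ 0.4517655  -0.17834121  0.2185017 ] shift units [-1.263 -0.315 -0.244] jawyaw -0.8156980745762292 F [-1.08133608  0.60406042  1.07571303] w 0.09290187119811198
turn units [ 0.    -0.666 -0.   ]
```

Emit:
{"fn": "servo_tool", "kwargs": {
  "deltas": [
    [[-0.6,0,-0.2,0,-0.2,0,0],[-1,0,-0.2,0,-0.4,0,0],[-1,0,-0.2,0,-0.6,0,0],[-1,0,-0.2,0,-0.67,0,0],[-1,0,-0.2,0,-0.67,0,0]]
  ]
}}

```text
t: 2.35
ee_pos: [0.5106, -0.0972, 0.2185]
tool_rot: [-1.055, 1.424, -1.424]
contact_force: [-0.7, -1.4, -0.7]
grip_width: 0.0931
```

```bash
cat > snap.py <<'E'
import sys,cv2,pickle
from rig import monitor,optics
from h import *
n=sys.argv[1]
m=optics.camera_model('wrist');p,d=optics.grab_frame('wrist')
pickle.dump((m,p,d),open(n+'.pk','wb'))
cv2.imwrite(f'pics/{n}.png',cv2.resize(p[:,:,::-1],None,fx=1.5,fy=1.5,interpolation=cv2.INTER_CUBIC))
E
python3 snap.py w1
```

```text
(no output)
```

View pics/w1.png

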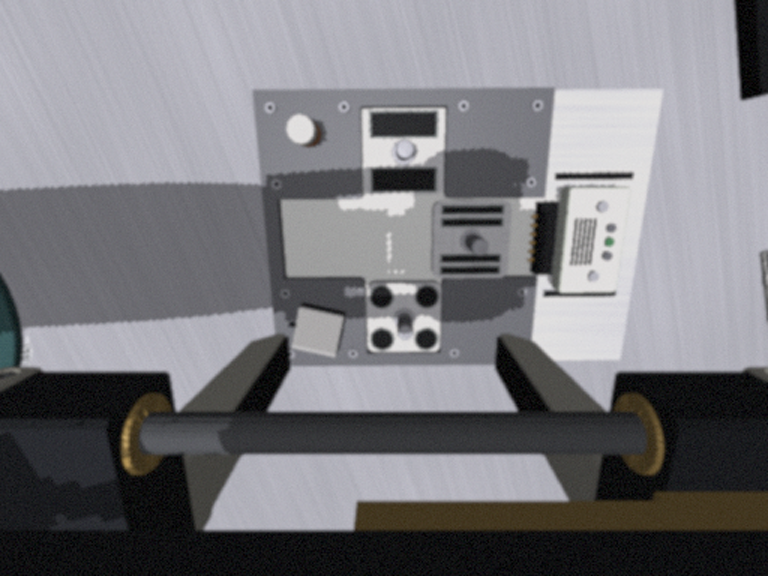

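Run:
```python
import pickle,cv2
m,p,d=pickle.load(open('w1.pk','rb'))
a=p[50:250,160:420,::-1];cv2.imwrite("pics/w1z.png",cv2.resize(a,None,fx=3,fy=3,interpolation=cv2.INTER_CUBIC))
```

```text
(no output)
```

View pics/w1z.png

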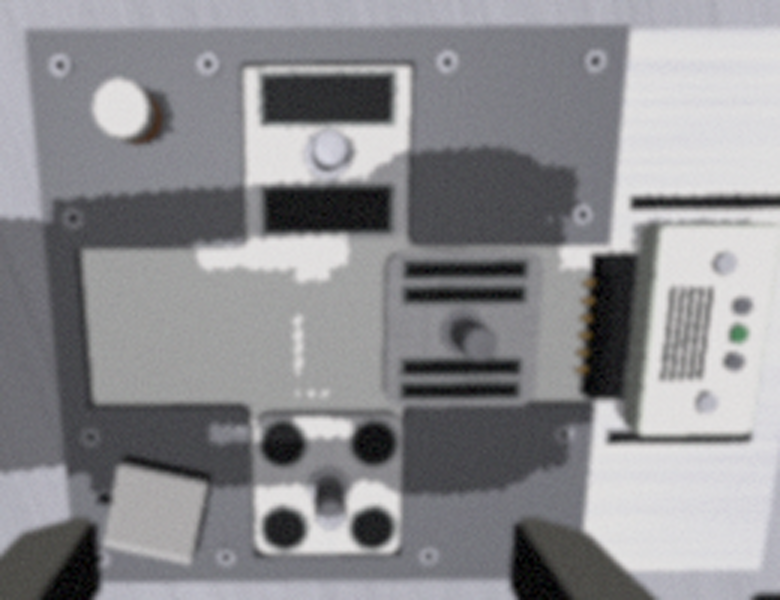

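Run:
```python
import pickle
from h import *
np.set_printoptions(precision=4,suppress=True)
m,p,d=pickle.load(open('w1.pk','rb'))
Z=lambda l:np.array(l)/3+[160,50]-0.33
scr=ray(m,Z([(60,65),(208,63),(447,62),(596,61),(73,217),(582,214),(91,437),(564,434),(226,557),(429,557)]),.02)
for yaw in (-.2925,-.285,-.3):
    R=np.array([[np.cos(yaw),-np.sin(yaw)],[np.sin(yaw),np.cos(yaw)]])
    print(yaw);print((scr[:,:2]@R))
yaw=-.2925;R=np.array([[np.cos(yaw),-np.sin(yaw)],[np.sin(yaw),np.cos(yaw)]])
P=ray(m,Z([(331,150),(480,343),(328,512)]),.062);print(P,P[:,:2]@R)
print(ray(m,Z([(28,30),(628,26)]),.02)[:,:2]@R)
print('front bay edges floor low y, top high y, x end',ray(m,Z([(95,405),(250,407),(590,403)]),.01)[:,:2]@R,ray(m,Z([(82,247),(240,245),(600,243)]),.02)[:,:2]@R)
print('bay x edges left',ray(m,Z([(244,64),(412,66)]),.02)[:,:2]@R, 'carrier round bottom corners',ray(m,Z([(254,550),(402,550)]),.022)[:,:2]@R,'face',ray(m,Z([(637,258),(632,395)]),.026)[:,:2]@R,ray(m,Z([(597,255),(585,392)]),.026)[:,:2]@R)
```

```text
-0.2925
[[ 0.4137  0.1896]
 [ 0.476   0.1901]
 [ 0.5765  0.1901]
 [ 0.6391  0.1902]
 [ 0.4141  0.1279]
 [ 0.6388  0.1282]
 [ 0.4144  0.027 ]
 [ 0.6392  0.0275]
 [ 0.4767 -0.0351]
 [ 0.5774 -0.0355]]
-0.285
[[ 0.4151  0.1865]
 [ 0.4774  0.1866]
 [ 0.5779  0.1858]
 [ 0.6406  0.1854]
 [ 0.415   0.1248]
 [ 0.6397  0.1234]
 [ 0.4146  0.0239]
 [ 0.6394  0.0227]
 [ 0.4764 -0.0387]
 [ 0.5771 -0.0399]]
-0.3
[[ 0.4122  0.1927]
 [ 0.4746  0.1937]
 [ 0.5751  0.1944]
 [ 0.6377  0.195 ]
 [ 0.4131  0.131 ]
 [ 0.6378  0.133 ]
 [ 0.4141  0.0301]
 [ 0.6389  0.0323]
 [ 0.4769 -0.0315]
 [ 0.5777 -0.0312]]
[[ 0.5481 -0.006   0.062 ]
 [ 0.5851 -0.0949  0.062 ]
 [ 0.505  -0.1472  0.062 ]] [[0.5266 0.1523]
 [0.5876 0.0778]
 [0.526  0.0046]]
[[0.4015 0.2031]
 [0.6512 0.2035]]
front bay edges floor low y, top high y, x end [[0.4147 0.0402]
 [0.4896 0.0389]
 [0.6538 0.0403]] [[0.417  0.115 ]
 [0.4875 0.1156]
 [0.6479 0.1158]]
bay x edges left [[0.4911 0.1897]
 [0.5619 0.1886]] carrier round bottom corners [[ 0.4908 -0.0305]
 [ 0.5636 -0.0308]] face [[0.6626 0.1095]
 [0.6669 0.0477]] [[0.6449 0.1108]
 [0.6452 0.0492]]
```

```bash
cat >> h.py <<'E'
YAW=-.2925;C0=np.array([.5265,-.0774])
Rt=np.array([[np.cos(YAW),-np.sin(YAW)],[np.sin(YAW),np.cos(YAW)]])
def tp(x,y,z): return np.r_[C0+Rt@[x,y],z]
def st():
    from rig import monitor
    s=monitor.observe();R=Ro.from_rotvec(s['tool_rot']).as_matrix()
    print('t',round(s['t'],2),'tray mm',np.round(1e3*(Rt.T@(s['ee_pos'][:2]-C0)),1),'z',np.round(s['ee_pos'][2]*1e3,1),'Ftray',np.round(Rt.T@s['contact_force'][:2],1),np.round(s['contact_force'][2],1),'w',round(s['grip_width']*1e3,1))
E
python3 -c "
from h import *
plan(tp(.061,0,.1),YAW);st()"
```

```text
t 2.4 pos [ 0.51054562 -0.09723956  0.21853421] shift units [-0.239  1.185  0.705] jawyaw -0.29712602648670705 F [-0.93398599  0.39056903 -0.0851725 ] w 0.09288190074960706
turn units [ 0.    -0.006  0.   ]
t 2.4 tray mm [ -9.6 -23.6] z 218.5 Ftray [-1.   0.1] -0.1 w 92.9
```

Emit:
{"fn": "servo_tool", "kwargs": {
  "deltas": [
    [[-0.24,0.4,0.4,0,-0.006,0,0.6],[-0.24,0.8,0.7,0,-0.006,0,0.6],[-0.24,1,0.7,0,-0.006,0,0.6],[-0.24,1,0.7,0,-0.006,0,0.6],[-0.24,1,0.7,0,-0.006,0,0.6]]
  ]
}}

```text
t: 3.02
ee_pos: [0.5845, -0.0947, 0.1205]
tool_rot: [-1.055, 1.419, -1.422]
contact_force: [0.3, 0.1, -0.3]
grip_width: 0.0476
```

```bash
python3 -c "
from h import *
plan(tp(.061,0,.030),YAW);st()"; python3 snap.py w2
python3 - <<'E'
from rig import optics
import cv2
p,d=optics.grab_frame('side')
cv2.imwrite('pics/s2.png',cv2.resize(p[110:230,175:335,::-1],None,fx=4.5,fy=4.5,interpolation=cv2.INTER_CUBIC))
E
```

```text
t 3.025 pos [ 0.58452447 -0.09466444  0.12045108] shift units [0.002 0.905 0.003] jawyaw -0.29148153827289064 F [ 0.31159865  0.10875612 -0.30657536] w 0.04757994896577163
turn units [-0.003  0.001 -0.   ]
t 3.02 tray mm [60.5  0.2] z 120.5 Ftray [0.3 0.2] -0.3 w 47.6
```

View pics/w2.png

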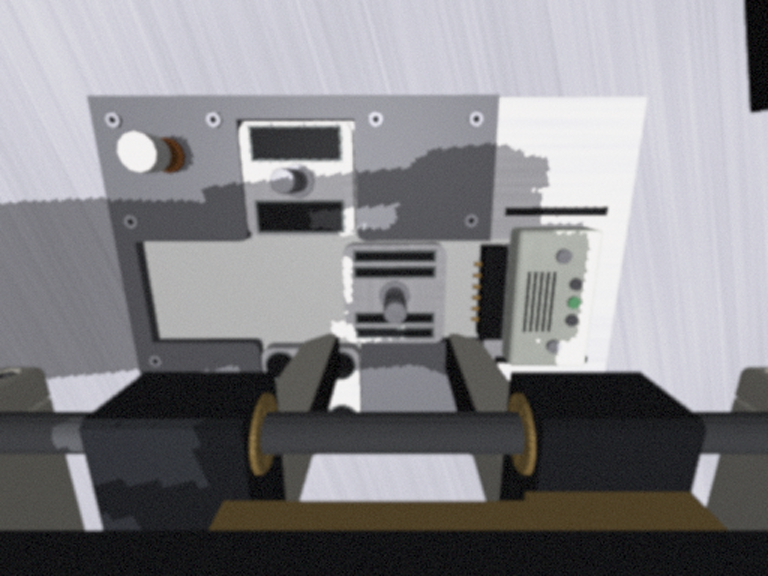

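View pics/s2.png

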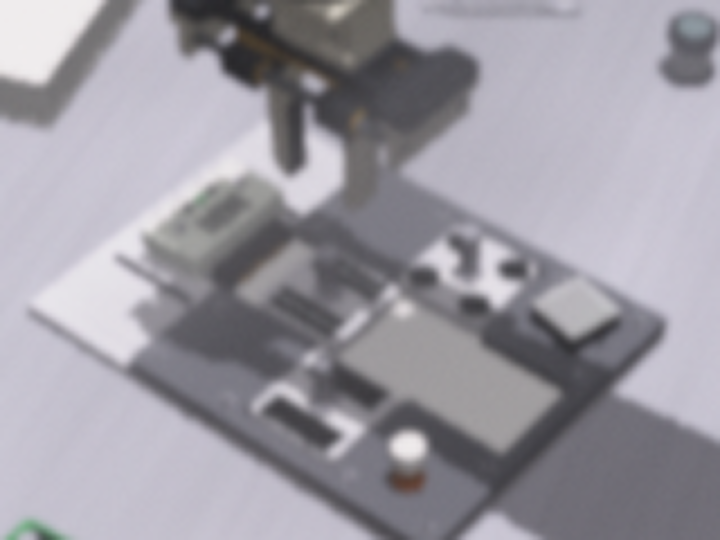

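Run:
```python
import pickle
from h import *
m,p,d=pickle.load(open('w2.pk','rb'))
print((ray(m,np.array([(395,312),(284,181)])/1.5-.2,.062)[:,:2]-C0)@Rt)
```

```text
[[0.06157698 0.00026   ]
 [0.00110976 0.07514837]]
```

Emit:
{"fn": "servo_tool", "kwargs": {
  "deltas": [
    [[0,0.4,0,0,0,0,0.6],[0,0.7,0,0,0,0,0.6],[0,0.9,0,0,0,0,0.6],[0,0.9,0,0,0,0,0.7],[0,0.9,0,0,0,0,0.8],[0,0.9,0,0,0,0,0.8],[0,0.9,0,0,0,0,0.8]]
  ]
}}

```text
t: 4.0
ee_pos: [0.5848, -0.0946, 0.0294]
tool_rot: [-1.057, 1.419, -1.421]
contact_force: [-0.4, 0.4, 0.2]
grip_width: 0.0186
```

```bash
python3 -c "
from h import *
st()"
```

```text
t 4.0 tray mm [60.7  0.3] z 29.4 Ftray [-0.5  0.2] 0.2 w 18.6
```

Emit:
{"fn": "servo_tool", "kwargs": {
  "deltas": [
    [[0,0,-0.03,0,0,0,0.8],[0,0,-0.07,0,0,0,0.8],[0,0,-0.12,0,0,0,0.8],[0,0,-0.17,0,0,0,0.8],[0,0,-0.22,0,0,0,0.8],[0,0,-0.27,0,0,0,0.8],[0,0,-0.32,0,0,0,0.8],[0,0,-0.37,0,0,0,0.8],[0,0,-0.42,0,0,0,0.8]]
  ]
}}

```text
t: 5.12
ee_pos: [0.5439, -0.0824, 0.0286]
tool_rot: [-1.057, 1.42, -1.42]
contact_force: [-0.2, -0.1, 1.0]
grip_width: 0.0186
```

```bash
python3 -c "
from h import *
st()"; python3 snap.py w3
```

```text
t 5.12 tray mm [18.1  0.3] z 28.6 Ftray [-0.1 -0.2] 1.0 w 18.6
```

View pics/w3.png

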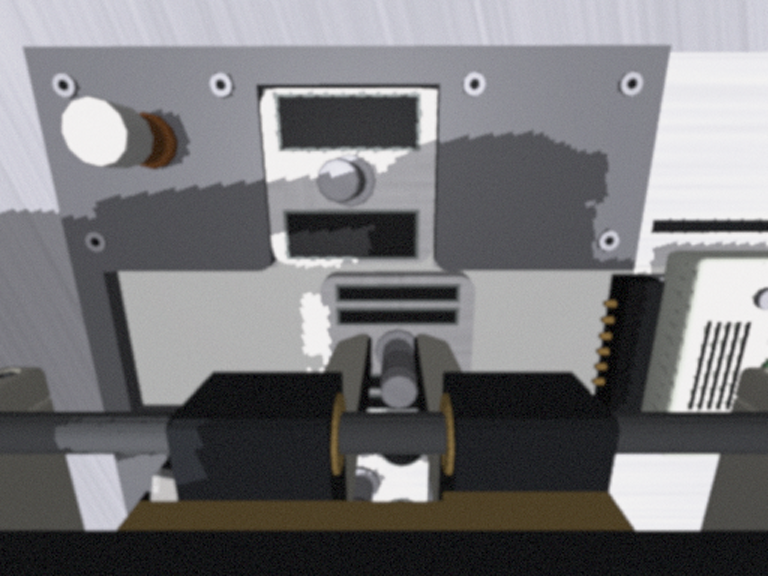

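Emit:
{"fn": "servo_tool", "kwargs": {
  "deltas": [
    [[0,-0.01,-0.05,0,0,0,0.8],[0,-0.01,-0.1,0,0,0,0.8],[0,-0.01,-0.15,0,0,0,0.8],[0,-0.01,-0.2,0,0,0,0.8],[0,-0.01,-0.25,0,0,0,0.8],[0,-0.01,-0.3,0,0,0,0.8],[0,-0.01,-0.35,0,0,0,0.8],[0,-0.01,-0.4,0,0,0,0.8],[0,-0.01,-0.45,0,0,0,0.8]]
  ]
}}

```text
t: 6.3
ee_pos: [0.5008, -0.0695, 0.0296]
tool_rot: [-1.057, 1.42, -1.42]
contact_force: [1.3, 0.4, -0.5]
grip_width: 0.0184
```

Emit:
{"fn": "servo_tool", "kwargs": {
  "deltas": [
    [[0,0,-0.05,0,0,0,0.8],[0,0,-0.1,0,0,0,0.8],[0,0,-0.15,0,0,0,0.8],[0,0,-0.2,0,0,0,0.8],[0,0,-0.25,0,0,0,0.8],[0,0,-0.3,0,0,0,0.8],[0,0,-0.35,0,0,0,0.8],[0,0,-0.4,0,0,0,0.8],[0,0,-0.43,0,0,0,0.8],[0,0,-0.45,0,0,0,0.8]]
  ]
}}

```text
t: 7.55
ee_pos: [0.4578, -0.0566, 0.0297]
tool_rot: [-1.057, 1.42, -1.42]
contact_force: [0.7, -0.1, 0.8]
grip_width: 0.0191
```

```bash
python3 -c "
from h import *
st()"; python3 snap.py w4
```

```text
t 7.55 tray mm [-71.7   0.1] z 29.7 Ftray [0.7 0.1] 0.8 w 19.1
```

View pics/w4.png

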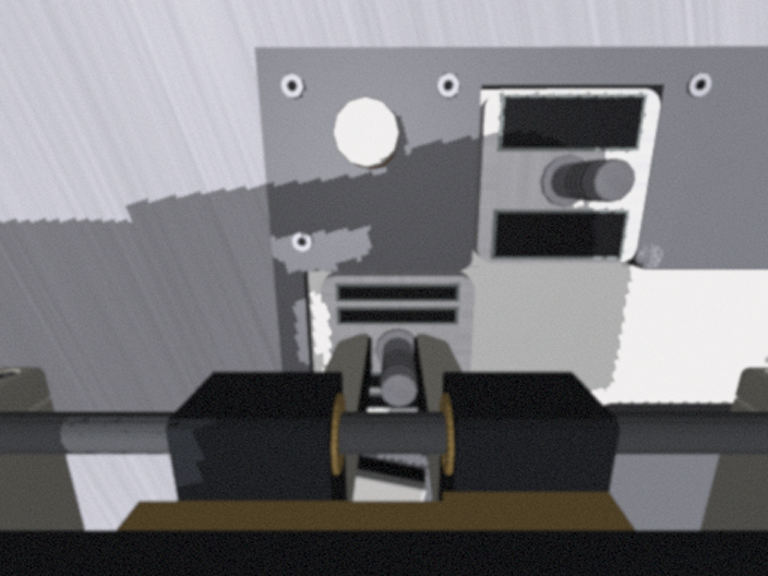

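Emit:
{"fn": "servo_tool", "kwargs": {
  "deltas": [
    [[0,0,-0.02,0,0,0,0.8],[0,0,-0.04,0,0,0,0.8],[0,0,-0.055,0,0,0,0.8],[0,0,-0.06,0,0,0,0.8],[0,0,-0.06,0,0,0,0.8]]
  ]
}}

```text
t: 8.22
ee_pos: [0.4522, -0.0549, 0.0296]
tool_rot: [-1.057, 1.42, -1.42]
contact_force: [-0.7, 0.2, 0.1]
grip_width: 0.0185
```

```bash
python3 -c "
from h import *
st()"; python3 snap.py w5
python3 - <<'E'
import pickle,cv2
m,p,d=pickle.load(open('w5.pk','rb'))
a=p[160:300,170:370,::-1];cv2.imwrite("pics/w5z.png",cv2.resize(a,None,fx=4,fy=4,interpolation=cv2.INTER_CUBIC))
E
```

```text
t 8.22 tray mm [-77.6   0.1] z 29.6 Ftray [-0.7 -0. ] 0.1 w 18.5
```

View pics/w5z.png

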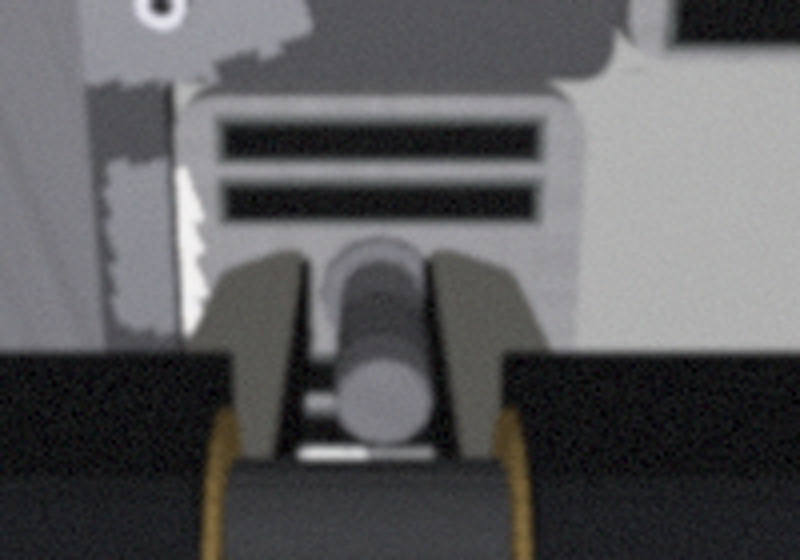

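Emit:
{"fn": "servo_tool", "kwargs": {
  "deltas": [
    [[0,0,0.02,0,0,0,0.8],[0,-0.3,0.02,0,0,0,0.78],[0,-0.7,0.02,0,0,0,0.6],[0,-0.9,0.02,0,0,0,0.6],[0,-0.9,0.02,0,0,0,0.6]]
  ]
}}

```text
t: 8.9
ee_pos: [0.4547, -0.0556, 0.1204]
tool_rot: [-1.056, 1.419, -1.421]
contact_force: [-0.4, 0.2, -0.9]
grip_width: 0.037
```

```bash
python3 snap.py w6; python3 -c "
from h import *
from rig import monitor
st();print(monitor.observe()['q'])
plan(tp(0,-.076,.12),YAW-np.pi/2)
plan(tp(0,-.076,.12),YAW+np.pi/2)
"
```

```text
t 8.95 tray mm [-75.6   0.1] z 119.0 Ftray [ 0.4 -0. ] -0.3 w 36.7
[-1.77435373e-01 -3.33254902e-01  2.01680399e+00 -2.57380877e-05
  1.45814894e+00  1.13441682e-01]
t 8.95 pos [ 0.45412105 -0.05553465  0.11897595] shift units [ 0.762 -0.01   0.755] jawyaw -0.2908741628135158 F [ 0.4154385  -0.17008479 -0.31363968] w 0.036687025558928096
turn units [0.    2.002 0.   ]
t 8.95 pos [ 0.45412105 -0.05553465  0.11897595] shift units [ 0.762 -0.01   0.755] jawyaw -0.2908741628135158 F [ 0.4154385  -0.17008479 -0.31363968] w 0.036687025558928096
turn units [ 0.    -1.998 -0.   ]
```

View pics/w6.png

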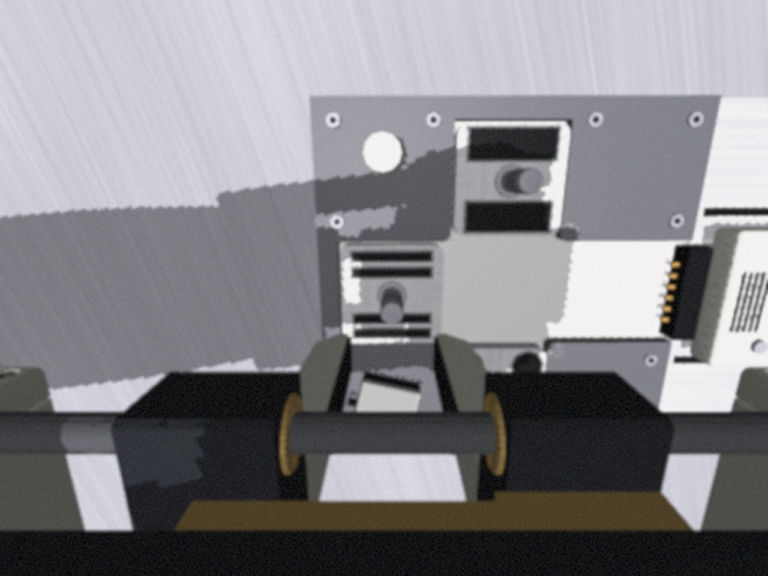

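Run:
```python
import pickle
from h import *
m,p,d=pickle.load(open('w6.pk','rb'))
print((ray(m,np.array([(391,314),(525,181)])/1.5-.2,.062)[:,:2]-C0)@Rt)
print((ray(m,np.array([(341,243),(441,243),(341,340),(444,340)])/1.5-.2,.022)[:,:2]-C0)@Rt)
```

```text
[[-0.07638032 -0.00100155]
 [-0.00354723  0.07518807]]
[[-0.10975029  0.03538862]
 [-0.0430841   0.03543341]
 [-0.1120651  -0.03399398]
 [-0.03860674 -0.03398257]]
```

Emit:
{"fn": "servo_tool", "kwargs": {
  "deltas": [
    [[0.2,0,0.2,0,-0.2,0,0.6],[0.4,0,0.4,0,-0.4,0,0.6],[0.6,0,0.6,0,-0.6,0,0.6],[0.76,0,0.75,0,-0.8,0,0.6],[0.76,0,0.75,0,-1,0,0.6]]
  ]
}}

```text
t: 9.57
ee_pos: [0.5039, -0.1507, 0.1172]
tool_rot: [-1.405, 0.837, -0.832]
contact_force: [0.2, 0.3, 0.1]
grip_width: 0.0375
```

Emit:
{"fn": "servo_tool", "kwargs": {
  "deltas": [
    [[0,0,0,0,-0.2,0,0.6],[0,0,0,0,-0.4,0,0.6],[0,0,0,0,-0.6,0,0.6],[0,0,0,0,-0.8,0,0.6],[0,0,0,0,-1,0,0.6],[0,0,0,0,-1,0,0.6]]
  ]
}}

```text
t: 10.32
ee_pos: [0.5036, -0.1496, 0.1178]
tool_rot: [-1.558, 0.231, -0.227]
contact_force: [-0.3, -0.5, -0.1]
grip_width: 0.0371
```

```bash
python3 snap.py w7; python3 -c "
from h import *
st()
plan(tp(0,-.075,.03),YAW+np.pi/2)
"
```

```text
t 10.38 tray mm [ -1.  -75.8] z 118.1 Ftray [-0.4  0.2] -0.2 w 37.2
t 10.375 pos [ 0.50371209 -0.14969599  0.11814581] shift units [0.011 0.881 0.008] jawyaw 1.2764265594253905 F [-0.3167385   0.33339107 -0.24593574] w 0.037197601599956796
turn units [-0.    -0.002 -0.003]
```

View pics/w7.png

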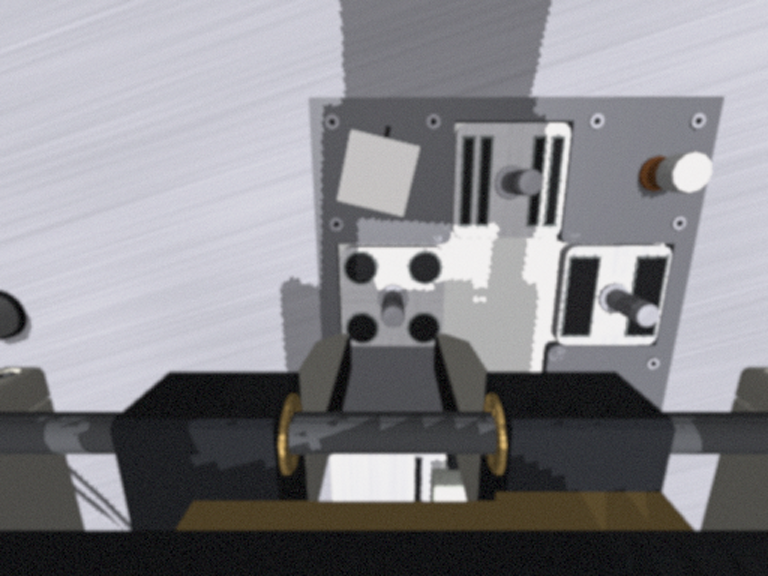

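Run:
```python
import pickle
from h import *
m,p,d=pickle.load(open('w7.pk','rb'))
print((ray(m,np.array([(393,317),(527,182),(647,316)])/1.5-.2,.062)[:,:2]-C0)@Rt)
```

```text
[[ 6.08777291e-04 -7.50871164e-02]
 [-7.60475009e-02 -3.02174225e-03]
 [ 4.48541484e-05  7.46031656e-02]]
```

Emit:
{"fn": "servo_tool", "kwargs": {
  "deltas": [
    [[0.01,0.4,0.01,0,0,0,0.6],[0.01,0.7,0.01,0,0,0,0.6],[0.01,0.88,0.01,0,0,0,0.6],[0.01,0.88,0.01,0,0,0,0.7],[0.01,0.88,0.01,0,0,0,0.8],[0.01,0.88,0.01,0,0,0,0.8],[0.01,0.88,0.01,0,0,0,0.8]]
  ]
}}

```text
t: 11.25
ee_pos: [0.5058, -0.1493, 0.0324]
tool_rot: [-1.559, 0.228, -0.229]
contact_force: [1.0, 0.3, 0.1]
grip_width: 0.0188
```

```bash
python3 -c "
from h import *
st()"
```

```text
t 11.25 tray mm [  0.9 -74.8] z 32.4 Ftray [0.9 0.6] 0.1 w 18.8
```

Emit:
{"fn": "servo_tool", "kwargs": {
  "deltas": [
    [[-0.01,0.02,0.03,0,0,0,0.8],[-0.01,0.02,0.07,0,0,0,0.8],[-0.01,0.02,0.12,0,0,0,0.8],[-0.01,0.02,0.17,0,0,0,0.8],[-0.01,0.02,0.22,0,0,0,0.8],[-0.01,0.02,0.27,0,0,0,0.8],[-0.01,0.02,0.32,0,0,0,0.8],[-0.01,0.02,0.37,0,0,0,0.8],[-0.01,0.02,0.42,0,0,0,0.8]]
  ]
}}

```text
t: 12.38
ee_pos: [0.5166, -0.1083, 0.0296]
tool_rot: [-1.559, 0.228, -0.228]
contact_force: [-1.1, -2.2, 0.0]
grip_width: 0.0184
```

Emit:
{"fn": "servo_tool", "kwargs": {
  "deltas": [
    [[0,0,0.05,0,0,0,0.8],[0,0,0.1,0,0,0,0.8],[0,0,0.15,0,0,0,0.8],[0,0,0.2,0,0,0,0.8],[0,0,0.25,0,0,0,0.8],[0,0,0.3,0,0,0,0.8],[0,0,0.31,0,0,0,0.8],[0,0,0.32,0,0,0,0.8]]
  ]
}}

```text
t: 13.38
ee_pos: [0.5257, -0.078, 0.0297]
tool_rot: [-1.559, 0.228, -0.228]
contact_force: [-0.5, -0.5, 0.5]
grip_width: 0.0188
```

```bash
python3 snap.py w8; python3 -c "
from h import *
st()"
```

```text
t 13.43 tray mm [-0.6 -0.7] z 29.7 Ftray [0.9 0.2] 0.1 w 18.5
```

View pics/w8.png

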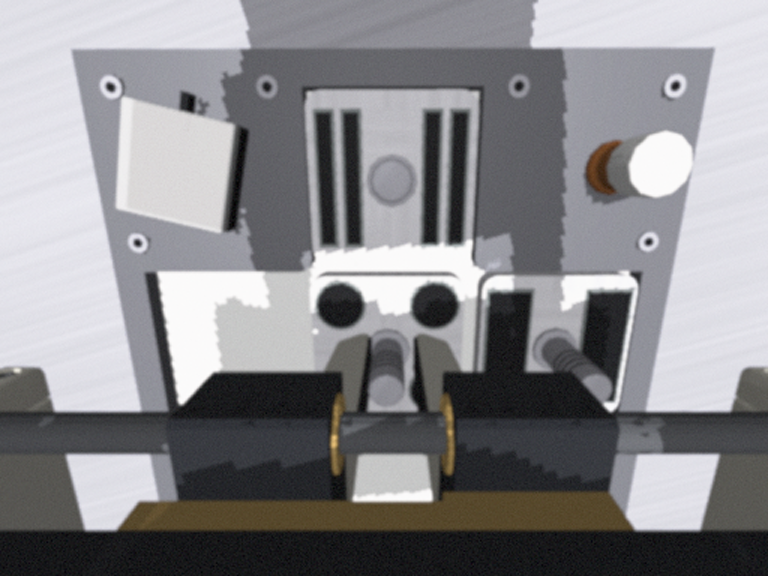

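Emit:
{"fn": "servo_tool", "kwargs": {
  "deltas": [
    [[0.006,0,0.01,0,0,0,0.8],[0.006,0,0.024,0,0,0,0.8],[0.006,0,0.024,0,0,0,0.8],[0.006,0,0.024,0,0,0,0.8],[0.006,0,0.002,0,0,0,0.8],[0.006,0,0.002,0,0,0,0.75]]
  ]
}}

```text
t: 14.18
ee_pos: [0.5263, -0.0781, 0.0296]
tool_rot: [-1.559, 0.228, -0.228]
contact_force: [0.3, 0.9, -0.6]
grip_width: 0.0225
```

Emit:
{"fn": "servo_tool", "kwargs": {
  "deltas": [
    [[0,0,0,0,0.2,0,0.75],[0,0,0,0,0.4,0,0.75],[0,0,0,0,0.6,0,0.75],[0,0,0,0,0.8,0,0.75],[0,0,0,0,1,0,0.75],[0,0,0,0,1,0,0.75]]
  ]
}}

```text
t: 14.92
ee_pos: [0.5263, -0.078, 0.0296]
tool_rot: [-1.404, 0.837, -0.837]
contact_force: [-0.6, -0.1, 0.3]
grip_width: 0.0235
```

Emit:
{"fn": "servo_tool", "kwargs": {
  "deltas": [
    [[0,0,0,0,0.2,0,0.75],[0,0,0,0,0.4,0,0.75],[0,0,0,0,0.6,0,0.75],[0,0,0,0,0.8,0,0.75],[0,0,0,0,1,0,0.75],[0,0,0,0,1,0,0.75]]
  ]
}}

```text
t: 15.68
ee_pos: [0.5264, -0.078, 0.0297]
tool_rot: [-1.06, 1.417, -1.417]
contact_force: [-1.0, 0.2, 0.1]
grip_width: 0.0232
```

```bash
python3 snap.py w9; python3 -c "
from h import *
st();plan(tp(0,0,.03),YAW)"
```

```text
t 15.72 tray mm [ 0.  -0.6] z 29.7 Ftray [ 0.9 -0.6] 0.4 w 23.4
t 15.725 pos [ 0.52635571 -0.07797424  0.02966839] shift units [-0.006 -0.003 -0.   ] jawyaw -0.284762599304971 F [ 0.69350117 -0.87726057  0.38995847] w 0.023415946596477114
turn units [-0.    0.01 -0.  ]
```

View pics/w9.png

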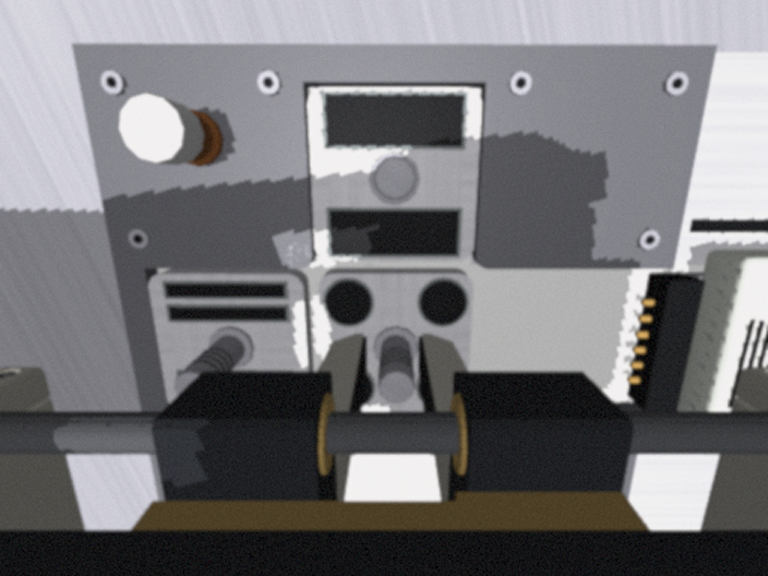

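Emit:
{"fn": "servo_tool", "kwargs": {
  "deltas": [
    [[-0.005,0,0.02,0,0.01,0,0.8],[-0.005,0,0.06,0,0.01,0,0.8],[-0.005,0,0.1,0,0.01,0,0.8],[-0.005,0,0.14,0,0.01,0,0.8],[-0.005,0,0.18,0,0.01,0,0.8],[-0.005,0,0.22,0,0.01,0,0.8],[-0.005,0,0.26,0,0.01,0,0.8],[-0.005,0,0.3,0,0.01,0,0.8],[-0.005,0,0.3,0,0.01,0,0.8]]
  ]
}}

```text
t: 16.85
ee_pos: [0.5555, -0.0862, 0.0296]
tool_rot: [-1.053, 1.426, -1.426]
contact_force: [-1.0, 0.3, 0.8]
grip_width: 0.0184
```

```bash
python3 snap.py w10; python3 -c "
from h import *
st()"
```

```text
t 16.9 tray mm [30.1 -0. ] z 29.6 Ftray [-0.4 -0.5] 0.2 w 18.7
```

View pics/w10.png

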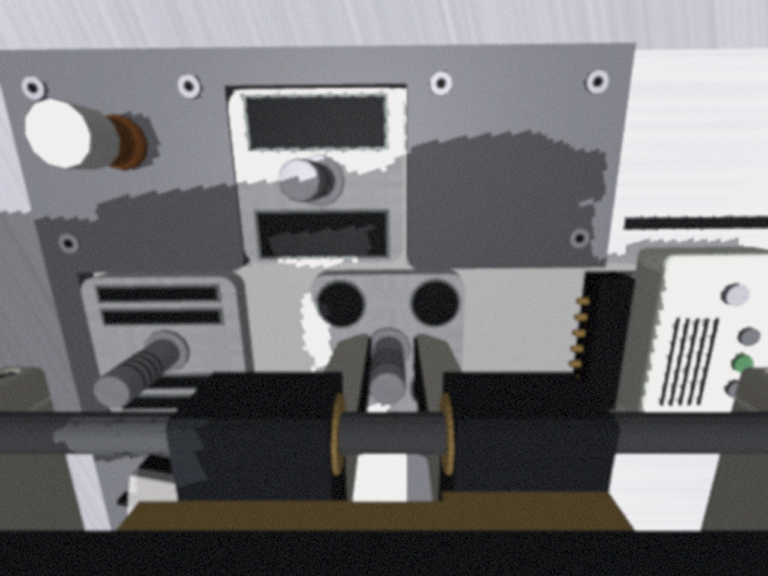

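Emit:
{"fn": "servo_tool", "kwargs": {
  "deltas": [
    [[0,0,0.04,0,0.004,0,0.8],[0,0,0.08,0,0.004,0,0.8],[0,0,0.12,0,0.004,0,0.8],[0,0,0.16,0,0.004,0,0.8],[0,0,0.2,0,0.004,0,0.8],[0,0,0.24,0,0.004,0,0.8],[0,0,0.28,0,0.004,0,0.8],[0,0,0.32,0,0.004,0,0.8],[0,0,0.36,0,0.004,0,0.8],[0,0,0.4,0,0.004,0,0.8]]
  ]
}}

```text
t: 18.15
ee_pos: [0.5937, -0.098, 0.0297]
tool_rot: [-1.051, 1.428, -1.428]
contact_force: [-1.1, 1.3, -0.6]
grip_width: 0.0188
```

Emit:
{"fn": "servo_tool", "kwargs": {
  "deltas": [
    [[0,0,0.02,0,0,0,0.8],[0,0,0.04,0,0,0,0.8],[0,0,0.06,0,0,0,0.8],[0,0,0.07,0,0,0,0.8],[0,0,0.08,0,0,0,0.8]]
  ]
}}

```text
t: 18.77
ee_pos: [0.6011, -0.1003, 0.0297]
tool_rot: [-1.051, 1.428, -1.428]
contact_force: [-0.2, 0.3, -0.1]
grip_width: 0.0187
```

```bash
python3 snap.py w11; python3 -c "
from h import *
st()"
```

```text
t 18.82 tray mm [78.1 -0.4] z 29.7 Ftray [-0.5 -0.3] -1.4 w 18.7
```

View pics/w11.png

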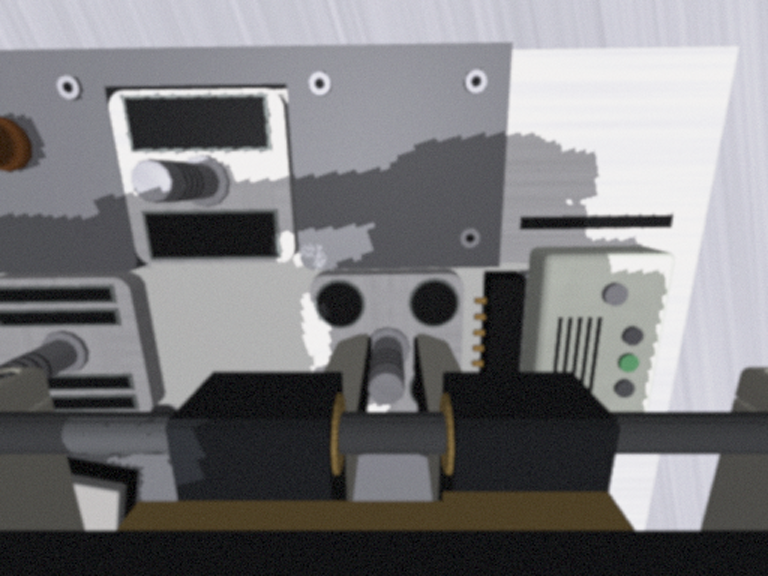

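Emit:
{"fn": "servo_tool", "kwargs": {
  "deltas": [
    [[0,0,0.01,0,0,0,0.8],[0,0,0.02,0,0,0,0.8],[0,0,0.03,0,0,0,0.8],[0,0,0.04,0,0,0,0.8],[0,0,0.05,0,0,0,0.8],[0,0,0.06,0,0,0,0.8]]
  ]
}}

```text
t: 19.58
ee_pos: [0.6069, -0.102, 0.0296]
tool_rot: [-1.051, 1.428, -1.428]
contact_force: [-1.5, 0.2, 0.9]
grip_width: 0.0185
```

Emit:
{"fn": "servo_tool", "kwargs": {
  "deltas": [
    [[0,0,0.005,0,0,0,0.8],[0,0,0.01,0,0,0,0.8]]
  ]
}}

```text
t: 19.82
ee_pos: [0.6078, -0.1023, 0.0296]
tool_rot: [-1.051, 1.428, -1.428]
contact_force: [-1.9, -0.4, 0.2]
grip_width: 0.0187
```

```bash
python3 snap.py w12; python3 -c "
from h import *
st()"
```

```text
t 19.88 tray mm [85.1 -0.4] z 29.6 Ftray [-1.4 -0.1] -0.5 w 18.6
```

View pics/w12.png

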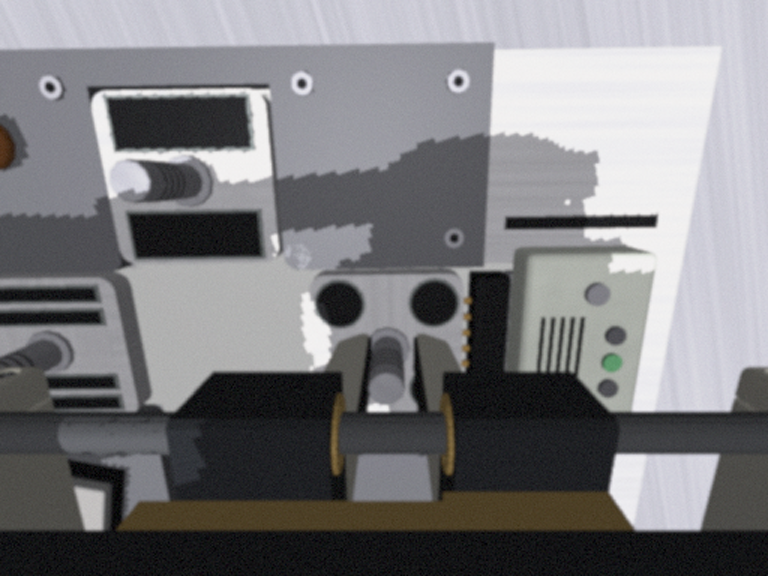

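Carrier edge is at column 464 and the contact face at about 472, so about 3 mm of pin travel is left. I'll creep on, reading the force after each step.

Emit:
{"fn": "servo_tool", "kwargs": {
  "deltas": [
    [[0,0,0.005,0,0,0,0.8],[0,0,0.01,0,0,0,0.8],[0,0,0.01,0,0,0,0.8]]
  ]
}}

```text
t: 20.25
ee_pos: [0.6088, -0.1026, 0.0297]
tool_rot: [-1.051, 1.428, -1.428]
contact_force: [-1.2, -0.1, 1.2]
grip_width: 0.0186
```

Emit:
{"fn": "servo_tool", "kwargs": {
  "deltas": [
    [[0,0,0.003,0,0,0,0.8],[0,0,0.006,0,0,0,0.8],[0,0,0.006,0,0,0,0.8]]
  ]
}}

```text
t: 20.62
ee_pos: [0.6094, -0.1028, 0.0297]
tool_rot: [-1.051, 1.428, -1.428]
contact_force: [-1.2, 0.6, 1.2]
grip_width: 0.0183
```

Emit:
{"fn": "servo_tool", "kwargs": {
  "deltas": [
    [[0,0,0.003,0,0,0,0.8],[0,0,0.005,0,0,0,0.8],[0,0,0.005,0,0,0,0.8]]
  ]
}}

```text
t: 21.0
ee_pos: [0.6098, -0.1029, 0.0297]
tool_rot: [-1.051, 1.428, -1.428]
contact_force: [-1.5, 1.2, 0.5]
grip_width: 0.0187
```

```bash
python3 snap.py w13; python3 -c "
from h import *
st()"
```

```text
t 21.05 tray mm [87.1 -0.4] z 29.7 Ftray [-1.4 -0.1] 1.0 w 18.8
```

View pics/w13.png

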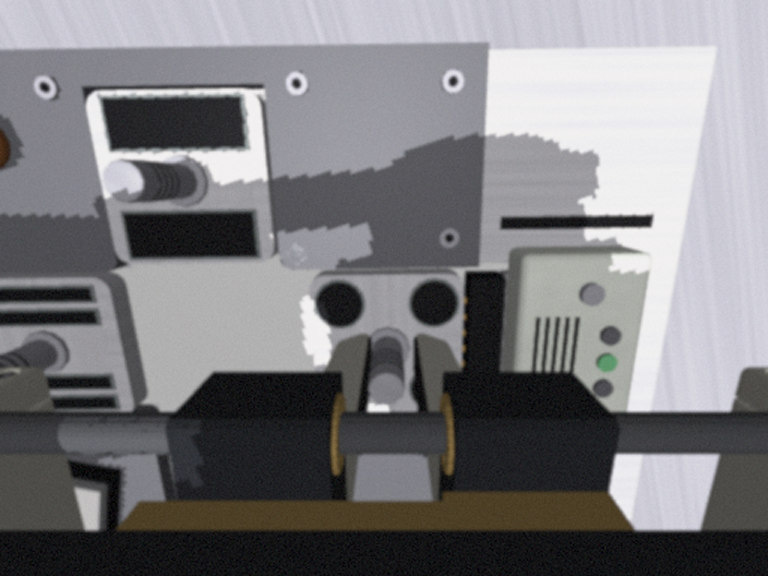

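Slightly over 1 mm still open. I'll use smaller steps from here.

Emit:
{"fn": "servo_tool", "kwargs": {
  "deltas": [
    [[0,0,0.003,0,0,0,0.8],[0,0,0.005,0,0,0,0.8],[0,0,0.005,0,0,0,0.8]]
  ]
}}

```text
t: 21.42
ee_pos: [0.6103, -0.1031, 0.0296]
tool_rot: [-1.051, 1.428, -1.428]
contact_force: [-2.8, 0.7, 0.3]
grip_width: 0.0186
```

Emit:
{"fn": "servo_tool", "kwargs": {
  "deltas": [
    [[0,0,0.003,0,0,0,0.8],[0,0,0.003,0,0,0,0.8]]
  ]
}}

```text
t: 21.68
ee_pos: [0.6106, -0.1032, 0.0297]
tool_rot: [-1.051, 1.428, -1.428]
contact_force: [-0.4, 0.4, 0.4]
grip_width: 0.0184
```

Emit:
{"fn": "servo_tool", "kwargs": {
  "deltas": [
    [[0,0,0.003,0,0,0,0.8],[0,0,0.003,0,0,0,0.8]]
  ]
}}

```text
t: 21.92
ee_pos: [0.6109, -0.1033, 0.0296]
tool_rot: [-1.051, 1.428, -1.428]
contact_force: [-0.7, 0.5, 0.5]
grip_width: 0.0185
```

```bash
python3 -c "
from h import *
st()"
```

```text
t 21.93 tray mm [88.2 -0.4] z 29.6 Ftray [-0.8  0.3] 0.5 w 18.5
```

Emit:
{"fn": "servo_tool", "kwargs": {
  "deltas": [
    [[0,0,0.003,0,0,0,0.8],[0,0,0.003,0,0,0,0.8]]
  ]
}}

```text
t: 22.18
ee_pos: [0.6112, -0.1034, 0.0297]
tool_rot: [-1.051, 1.428, -1.428]
contact_force: [-0.9, 0.7, 0.6]
grip_width: 0.0184
```

```bash
python3 snap.py w14; python3 -c "
from h import *
st()"
python3 - <<'E'
import pickle,cv2
m,p,d=pickle.load(open('w14.pk','rb'))
a=p[160:300,190:390,::-1];cv2.imwrite("pics/w14z.png",cv2.resize(a,None,fx=4,fy=4,interpolation=cv2.INTER_CUBIC))
E
```

```text
t 22.23 tray mm [88.5 -0.4] z 29.7 Ftray [-0.8  0.7] 0.1 w 18.5
```

View pics/w14z.png

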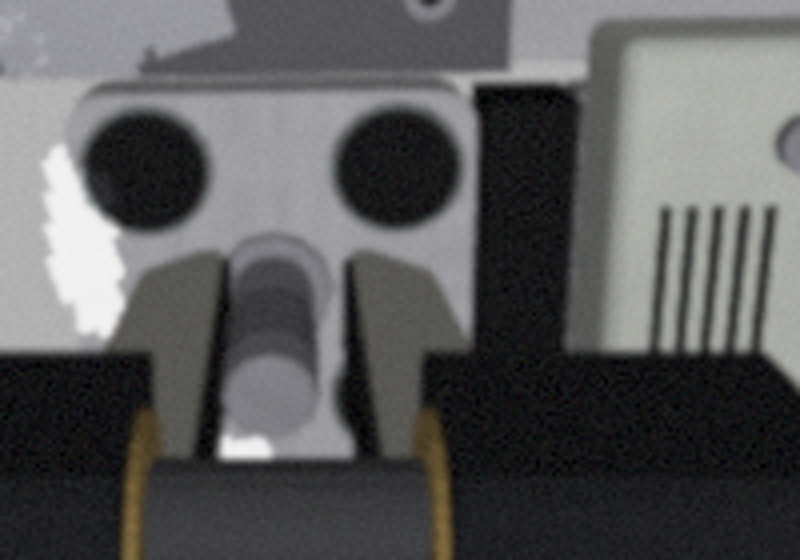

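Emit:
{"fn": "servo_tool", "kwargs": {
  "deltas": [
    [[0,0,0.003,0,0,0,0.8],[0,0,0.003,0,0,0,0.8]]
  ]
}}

```text
t: 22.48
ee_pos: [0.6114, -0.1034, 0.0296]
tool_rot: [-1.051, 1.428, -1.428]
contact_force: [-0.9, 0.6, 0.3]
grip_width: 0.0186
```

Emit:
{"fn": "servo_tool", "kwargs": {
  "deltas": [
    [[0,0,0.003,0,0,0,0.8],[0,0,0.003,0,0,0,0.8]]
  ]
}}

```text
t: 22.72
ee_pos: [0.6117, -0.1035, 0.0297]
tool_rot: [-1.051, 1.428, -1.428]
contact_force: [-1.8, 0.7, 1.1]
grip_width: 0.0186
```

```bash
python3 -c "
from h import *
st()"
```

```text
t 22.73 tray mm [89.1 -0.5] z 29.7 Ftray [-1.9  0.1] 1.1 w 18.6
```

Emit:
{"fn": "servo_tool", "kwargs": {
  "deltas": [
    [[0,0,0.003,0,0,0,0.8],[0,0,0.003,0,0,0,0.8]]
  ]
}}

```text
t: 22.98
ee_pos: [0.6118, -0.1035, 0.0296]
tool_rot: [-1.051, 1.429, -1.428]
contact_force: [-5.5, 0.4, 2.6]
grip_width: 0.0186
```

Emit:
{"fn": "servo_tool", "kwargs": {
  "deltas": [
    [[0,0,0,0,0,0,0.8]]
  ]
}}

```text
t: 23.1
ee_pos: [0.6118, -0.1035, 0.0296]
tool_rot: [-1.051, 1.429, -1.428]
contact_force: [-5.5, 2.3, 2.9]
grip_width: 0.0189
```

```bash
python3 snap.py w15; python3 -c "
from h import *
st()"
python3 - <<'E'
import pickle,cv2
m,p,d=pickle.load(open('w15.pk','rb'))
a=p[160:300,190:390,::-1];cv2.imwrite("pics/w15z.png",cv2.resize(a,None,fx=4,fy=4,interpolation=cv2.INTER_CUBIC))
E
```

```text
t 23.15 tray mm [89.2 -0.4] z 29.6 Ftray [-5.3  0.1] 3.2 w 18.9
```

View pics/w15z.png

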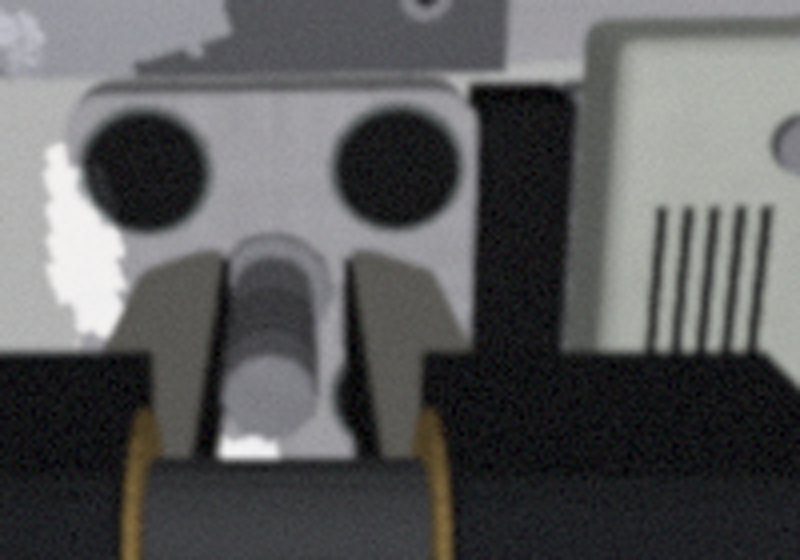

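Emit:
{"fn": "servo_tool", "kwargs": {
  "deltas": [
    [[0,0,-0.005,0,0,0,0.8],[0,0,-0.015,0,0,0,0.78],[0,0,-0.02,0,0,0,0.75],[0,0,-0.02,0,0,0,0.75]]
  ]
}}

```text
t: 23.65
ee_pos: [0.6101, -0.1031, 0.0297]
tool_rot: [-1.051, 1.428, -1.428]
contact_force: [-0.6, -0.4, 0.3]
grip_width: 0.0229
```

Emit:
{"fn": "servo_tool", "kwargs": {
  "deltas": [
    [[0,-0.2,0,0,0,0,0.75],[0,-0.5,0,0,0,0,0.75],[0,-0.9,0,0,0,0,0.75],[0.2,-1,0,0,0,0,0.75],[0.4,-1,0,0,0,0,0.75],[0.4,-1,0,0,0,0,0.75]]
  ]
}}

```text
t: 24.4
ee_pos: [0.5973, -0.1428, 0.1287]
tool_rot: [-1.051, 1.43, -1.429]
contact_force: [-0.7, -1.1, -0.2]
grip_width: 0.0232
```

```bash
python3 snap.py w16; python3 -c "
from h import *
st()"
python3 - <<'E'
from rig import optics
import cv2
p,d=optics.grab_frame('side')
cv2.imwrite('pics/s16.png',cv2.resize(p[110:230,175:335,::-1],None,fx=4.5,fy=4.5,interpolation=cv2.INTER_CUBIC))
E
```

```text
t 24.45 tray mm [ 86.6 -41.4] z 128.5 Ftray [ 0.5 -0.3] -0.4 w 23.4
```

View pics/w16.png

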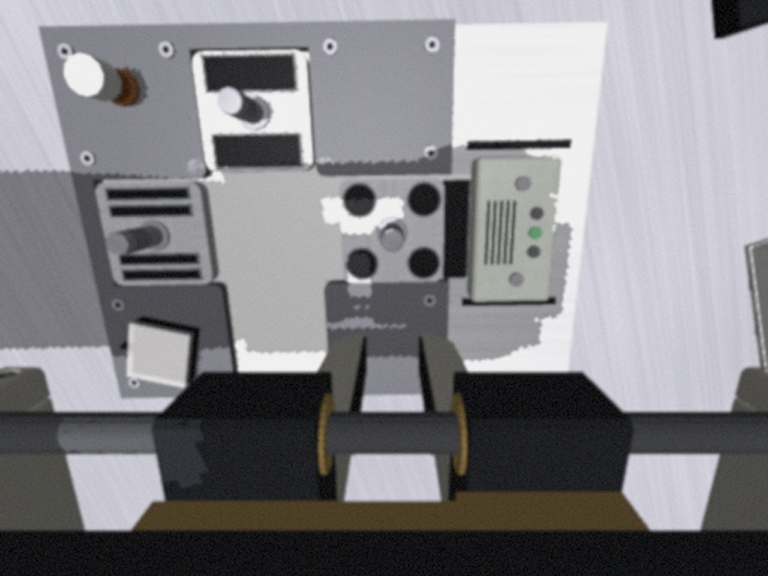

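View pics/s16.png

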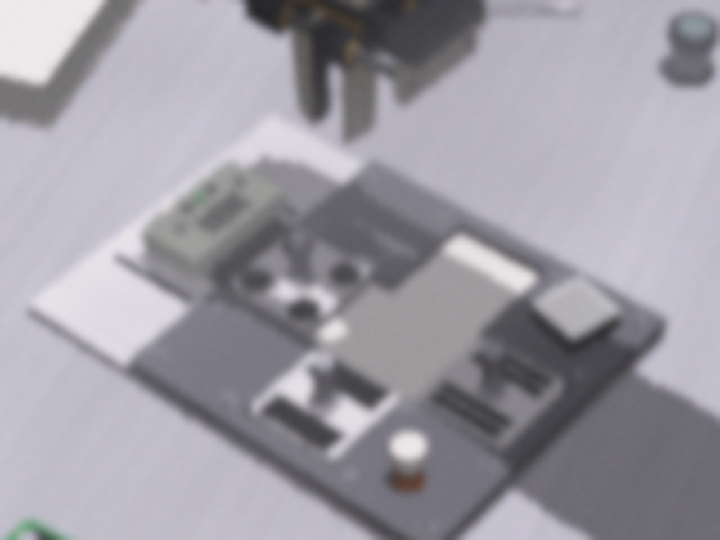

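Run:
```python
import pickle,cv2
from h import *
m,p,d=pickle.load(open('w16.pk','rb'))
print('round,tested,wide',(ray(m,np.array([(391,241),(118,242),(231,102)])/1.5-.2,.062)[:,:2]-C0)@Rt)
print('plates',(ray(m,np.array([(444,230),(102,183),(210,180),(112,283),(216,283)])/1.5-.2,.022)[:,:2]-C0)@Rt)
a=p[100:210,200:330,::-1];cv2.imwrite("pics/w16z.png",cv2.resize(a,None,fx=5,fy=5,interpolation=cv2.INTER_CUBIC))
```

```text
round,tested,wide [[ 0.08554343 -0.00108921]
 [-0.0746917   0.00021094]
 [ 0.00071027  0.07459054]]
plates [[ 0.12151872  0.00026691]
 [-0.10535861  0.03386992]
 [-0.03363023  0.03492188]
 [-0.11239283 -0.03425248]
 [-0.03880121 -0.03511006]]
```

View pics/w16z.png

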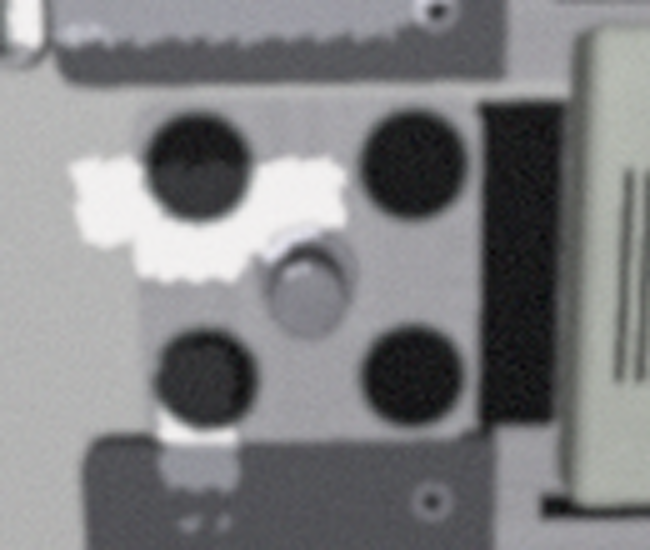

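```bash
python3 -c "
from rig import robot
print(robot.close_job())"
```

```text
the job is handed in; nothing more can be done
None
```

I slid the strip carrier straight back into the front bay and then brought the round-sample carrier from the right bay through the crossing into the dock. I moved both by pushing on their posts with the jaws loosely around them. The job was handed in at about 24.5 s, with no verdict reported.

- **Home on the contacts:** in 0.3 mm steps the push force rose from about 1–2 N to 5.5 N and the carrier stopped. After I let go, the last picture shows it flush with the contact block and no pins showing.
- **Strip carrier:** the last picture puts it at about x = -75 mm and y = 0 in the tray frame, inside the allowed range.
- **Round-sample carrier:** it is at about x = +86 mm, y = -1 mm. The arm's own reading gave about +87 mm.
- **Third carrier:** it measures about (1, 75) mm, unchanged to within measurement error.
- **Everything else:** the vial and chip box look untouched. I did not check the blower, loupe, cassette and tweezers one by one, but the arm did not go near them. All three carriers look flat in the pictures and the gripper is clear of everything.

No check failed. Repeated picture measurements of the same posts differed by 1–4 mm, and the force readings carried about 1 N of noise. The 0.4 N pin force was therefore not measured directly and is inferred from the stop and the flush face.

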